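Demould a cast candle dish with its test ball and turn it to the raking light

TASK

Lift the plaster candle dish straight up out of its mould with the steel ball still lying in the middle of its hollow, then, still directly over the mould, turn it a quarter turn so that its thumb tab points towards the puck lamp. Keep the dish level and the ball centred and untouched all the way, leave the other things on the desk where they are, and finish while still holding the dish, level and still, about 10 cm above the mould.

Things in the scene. Friction and masses are not known exactly. Their poses are not given: they have to be found in the camera images.
- mould: Flat black rubber mould fixed to the desk, 22 mm high. Origin on the desk under the cavity's centre; block from x = -63.5 to +81.5, y = -55 to +55 mm. Open cavity 63 x 63 mm, 14 mm deep, centred on the origin; from it a groove 31 mm wide, 5 mm deep runs along +x to x = 67 mm for the dish's tab. Position and yaw vary.
- dish: White plaster dish, 0.2 kg: square block 60 x 60 x 32 mm, round hollow 50 wide, 5 deep in its top; tab 26 wide, 12 thick (10 to 22 above underside) on its +x side, to x = 64. Origin: centre of the square's underside, x to the tab, z up. Starts in the cavity (8 mm above desk), x along the mould's x, 18 mm standing out. Plain sides at y = -30, +30 free to grip; mass centre 4 mm towards the tab.
- dish_hollow (a point): Lowest point of the hollow, in the middle of the dish, 27 mm above its underside.
- dish_tab (a point): Middle of the tab's outer end, 64 mm from the dish's centre along its x and 16 mm above its underside.
- ball: Loose steel ball, 18 mm diameter, 24 g, starting in the middle of the hollow; its top is 13 mm above the dish's rim. The hollow slopes 7 degrees to 9 mm out, then 14 degrees up to the rim. Origin: a point on the ball's surface that turns as it rolls; use ball_center for its place.
- ball_center (a point): Centre of the ball.
- lamp: Loose puck lamp: an upright round drum 56 mm in diameter and 40 mm high, aluminium top and bottom with a white band between. Origin: centre of its underside. It stands square off one of the mould's long sides, on the mould's +y side or its -y side, 165 to 195 mm from the mould's origin.
- block: Loose cork sanding block, 70 x 45 x 30 mm; origin: centre of its underside. It stands across the mould from the lamp. To be left alone.
- cup: Loose white ceramic mixing cup, 76 mm across the rim and 85 mm high, at the left edge of the work; origin: centre of its underside. To be left alone.
- book: Loose closed book with blue covers, 150 x 210 x 22 mm, lying at the right edge of the work; origin: centre of its underside. To be left alone.
Not all that is in view belongs to the job. Of the things shaped like the lamp, the aluminium one is meant.

How it is judged:
By the outcome, as a careful person would: the job done as asked, in the order asked, and still so for the second after the job is handed in, while the arm keeps its last pose, push and grip.
It also fails if it takes over 42 s, if anything falls off the work surface, if the arm or the gripper's body presses on something with over 40 N, if the wrist force passes 120 N, or if a joint passes its speed limit or range.

ROBOT

A 6-joint arm with a two-finger parallel gripper is mounted at the origin on the work surface. World frame = base frame: x ahead of the robot, y to its left, z up, the work surface at z = 0. Lengths are in m, angles in rad, forces in N, time in s.
With the tool pointing down it reaches from about 0.4 to 0.825 m from the base axis. Payload 7 kg.
Tool frame: the origin (TCP) lies midway between the tips of the shut fingers; the grasp point (between the pads) lies hold_point_z behind it (hold_point_z is the distance from the TCP to the grasp point, in m); z points along the fingers, y is the line along which they close (so a half turn about z gives the same grasp; the last joint's range is limited). The gripper opens to 88 mm and grips with 3 to 60 N. Pads are 19 mm wide; open, the fingers measure 130 mm over their backs; the gripper's body (78 mm by 193 mm) begins 47 mm behind the grasp point.
Start: joints at [-0.935, 0.359, 0.012, 0, -1.224, -0.288], TCP at [0.23, -0.635, 0.227] pointing down, gripper open.
Joint ranges: [-3.07, 3.07], [-1.43, 2.12], [-1.02, 1.25], [-3.03, 1.67], [-3.05, -0], [-3.03, 3.03]. Speed limits (rad/s): [2.39, 2.39, 3.01, 3.14, 3.14, 3.14].

INTERFACE

Orientations are given as [roll, pitch, yaw] about the fixed x, y, z axes, in that order (R = Rz(yaw) Ry(pitch) Rx(roll)).
In Python, from station import * gives the robot as it stands.
- The arm moves only by the tool apply_moves, never from a script. Its argument "steps" is a list of rows, each an object with "translation": the shift along the world's x, y, z scaled (see below), a list of three; "rotation": the turn, a rotation vector about the world's x, y, z scaled (see below), a list of three. A call has exactly 10 rows; each row is the pose to reach, as a shift and turn from the pose commanded when the call began; what a row does not reach only later rows make up. The controller multiplies each number of a shift by 250 mm and each number of a turn by 30 degrees. A row lasts 1/12 s, in which the tool goes at most 41.7 mm and 7.16 degrees, less where a joint would pass 70% of its speed; a pose out of reach is approached as far as the arm can. A call with a number of a shift or a turn outside -1 to 1 is refused whole. A call with a gripper value outside its range is refused whole. "jaw" is the closure, from -1 (fully open) to 1 (shut), so that 0 is half open, set as the call begins (left out, the last holds). The fingers move at their own pace and stop on an object; "newtons" is the grip in N (left out, the last holds). Time passes only in rows, so rows that repeat a pose let the fingers close, or fill a call up. It gives the time, the measured TCP pose, the force, the opening and the grip force at its end, in the units of the state.
- get_state(): the state, without advancing time (a new reading comes with each control period).
- grab_frame(name): name is "scene" or "top"; returns the picture (400x640x3 uint8, blue, green, red); there is no depth.
- camera_model(name): a dict with "fx", "fy", "cx", "cy" (pixels), "xyz" and "rotation" of the camera in the world. Camera axes: x right, y down, z forward; pixel columns grow to the right and rows downward; lengths in m; the calibration is good to about 2 mm. A picture is of the moment at which its call begins. camera_model takes no time and is no camera call.
- job_done(): hands the job in; it is judged then, once.
The state is a dict: "t": time; "q": joint angles; "qd": joint speeds; "joint_efforts": joint torques, N m; "eef_pos": TCP position; "ee_rot": TCP orientation; "force": force on the tool from outside, world axes, zero at the start; "moment": the same for the moment, N m; "width": finger opening in m; "gripper_force": force on a finger pad.
Only numpy, scipy, OpenCV 4.12 (cv2) and the standard library are available. Lean on these libraries where they do the work, as an engineer would, in place of code of your own. Each camera call takes 0.05 s, during which the arm holds its last target. There are 200 camera calls.

## Working session

There is one attempt and no reset: what is moved stays moved. The work goes in short steps, Python scripts to look and compute and a tool call to move; the robot and the scene stay as the last step left them, time stands still between calls to the robot, and variables do not carry over. Pictures are saved under pics/ and viewed, at most 10 in all, crops included, and the job is handed in when it is done.

Besides the shell and the picture viewer there is one more tool, called after ">>>" as name([rows], argument=value, ...), one row to a line, values as JSON. apply_moves: Moves the arm, as the interface text tells. Shifts and turns lie within -1 to 1; 1 stands for 250 mm of shift or 30 degrees of turn. Its arguments: {"type":"object","properties":{"steps":{"type":"array"},"jaw":{"type":"number"},"newtons":{"type":"number"}},"required":["steps"]}

```bash
mkdir -p pics; ls; python3 - <<'E'
from station import *
import cv2
for n in("top","scene"):
    cv2.imwrite(f"pics/{n}0.png",grab_frame(n)); print(n,camera_model(n))
print(get_state())
try: print(hold_point_z)
except Exception as e: print(e)
E
```

```text
pics
top {'fx': 424.4243451297504, 'fy': 424.4243451297504, 'cx': 327.6669638206115, 'cy': 200.6498943313387, 'xyz': array([ 0.3551337 , -0.04284151,  1.68280505]), 'rotation': array([-3.01303193,  0.00552535, -1.57089455])}
scene {'fx': 470.39286260520333, 'fy': 470.39286260520333, 'cx': 316.51603886917735, 'cy': 201.51853264104216, 'xyz': array([1.76346064, 0.08778232, 0.82807904]), 'rotation': array([-2.12745947, -0.01071783,  1.6826182 ])}
{'t': 0.1, 'q': array([-9.34876098e-01,  3.59336335e-01,  1.11795150e-02, -2.92871178e-04,
       -1.22408053e+00, -2.88080919e-01]), 'qd': array([-0.00130154, -0.00142663,  0.00246955,  0.00057201,  0.00081894,
        0.0005605 ]), 'joint_efforts': array([-9.43532068e-04, -5.84161413e+01,  2.93751866e+01,  7.01546922e+00,
        1.01580354e-02, -8.15697581e-05]), 'eef_pos': array([ 0.22990777, -0.63419942,  0.2257182 ]), 'ee_rot': array([ 3.14013278e+00, -1.45462922e-04, -2.79385296e+00]), 'force': array([-0.26130912,  0.0172518 , -0.37502899]), 'moment': array([-0.01087104,  0.00275054,  0.01804826]), 'gripper_force': 0.0, 'width': 0.0876349630135923}
0.0188
```

View pics/top0.png

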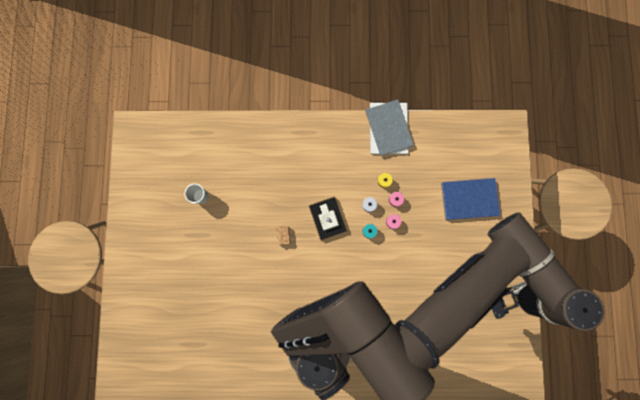

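View pics/scene0.png

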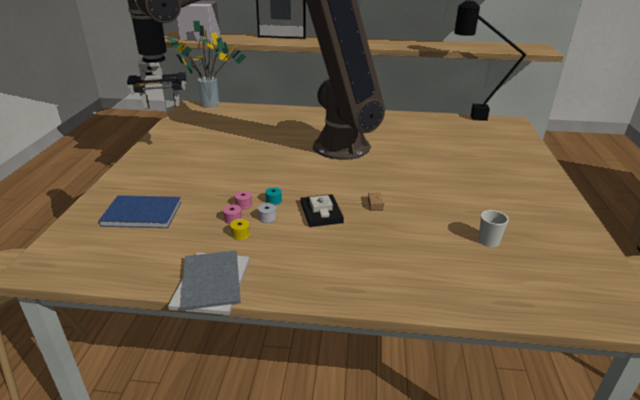

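Top view: mould at (328,219) with its tab upward, at about (325,206). Lamp-like drums are silver (370,204), teal (370,231), yellow (386,180) and pink (397,199) and (394,221). I choose the silver one, and check that in a close crop.

```bash
cat > h.py <<'E'
from station import *
import numpy as np, cv2
from scipy.spatial.transform import Rotation as R
def ray(n,px):
    c=camera_model(n); px=np.atleast_2d(px).astype(float)
    d=np.c_[(px[:,0]-c['cx'])/c['fx'],(px[:,1]-c['cy'])/c['fy'],np.ones(len(px))]
    return np.array(c['xyz']), R.from_euler('xyz',c['rotation']).apply(d)
def on(n,px,z):
    o,d=ray(n,px); return o+d*((z-o[2])/d[:,2])[:,None]
def pix(n,p):
    c=camera_model(n); q=R.from_euler('xyz',c['rotation']).inv().apply(np.atleast_2d(p)-c['xyz'])
    return np.c_[q[:,0]/q[:,2]*c['fx']+c['cx'],q[:,1]/q[:,2]*c['fy']+c['cy']]
E
python3 - <<'E'
from h import *
t=cv2.imread('pics/top0.png'); s=cv2.imread('pics/scene0.png')
a=cv2.resize(t[160:260,270:420],(780,520),interpolation=cv2.INTER_CUBIC)
b=cv2.resize(s[180:250,210:400],None,fx=4,fy=4,interpolation=cv2.INTER_CUBIC)
cv2.imwrite('pics/ca.png',a);cv2.imwrite('pics/cb.png',b)
# mould: black + white in it
for n,im,(x0,y0,x1,y1) in(('top',t,(300,190,352,248)),('scene',s,(292,186,350,232))):
    c=im[y0:y1,x0:x1]; v=c.max(2); sat=c.max(2).astype(int)-c.min(2)
    m=((v<60)|((sat<40)&(v>150))).astype(np.uint8)
    k=max(cv2.findContours(m,0,2)[0],key=cv2.contourArea)
    r=cv2.minAreaRect(k); bp=cv2.boxPoints(r)+[x0,y0]
    w=on(n,bp,.022); print(n,r[1],w.round(4).tolist(),w.mean(0).round(4)); 
    print([np.linalg.norm(w[i]-w[i-1]).round(4) for i in range(4)])
c=t[190:248,300:352]; m=((c.min(2)>150)).astype(np.uint8)
k=max(cv2.findContours(m,0,2)[0],key=cv2.contourArea); M=cv2.moments(k); print('white',cv2.contourArea(k),on('top',[300+M['m10']/M['m00'],190+M['m01']/M['m00']],.04))
print('tab', on('top',[324,206],.03),'lamp',on('top',[370,204],.04),'block',on('top',[284,236],.03))
print(hold_point_z)
E
```

```text
top (35.39809799194336, 26.035259246826172) [[0.5498, 0.038, 0.022], [0.5837, -0.0589, 0.022], [0.4518, -0.1041, 0.022], [0.4185, -0.008, 0.022]] [ 0.5009 -0.0332  0.022 ]
[np.float64(0.1392), np.float64(0.1027), np.float64(0.1395), np.float64(0.1017)]
scene (29.270008087158203, 40.15193557739258) [[0.4602, -0.1064, 0.022], [0.4127, 0.0213, 0.022], [0.5829, 0.044, 0.022], [0.6232, -0.0725, 0.022]] [ 0.5198 -0.0284  0.022 ]
[np.float64(0.1665), np.float64(0.1363), np.float64(0.1717), np.float64(0.1232)]
white 259.5 [[ 0.50106526 -0.03206674  0.04      ]]
tab [[ 0.54766419 -0.01935149  0.03      ]] lamp [[ 0.554212  -0.1987495  0.04     ]] block [[0.43038834 0.13602255 0.03      ]]
0.0188
```

View pics/ca.png

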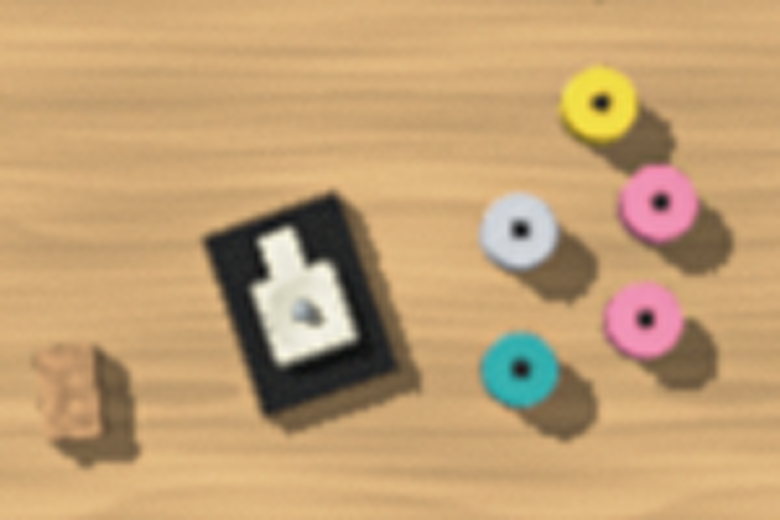

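View pics/cb.png

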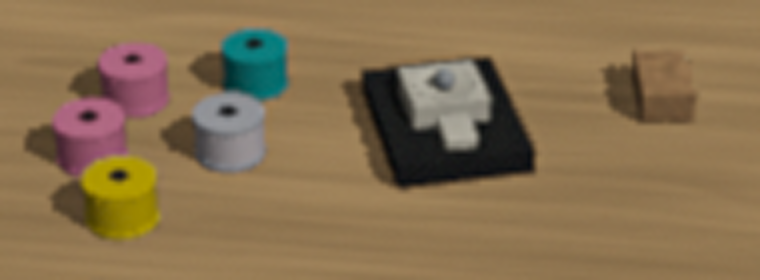

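The crops show the silver drum (grey top and sides) at top (370,204) and scene (267,213). It stands square off the mould's -y side, opposite the cork block. The tab points along the mould's +x, so the turn is -90°. Next I refine the dish and lamp positions.

```bash
python3 - <<'E'
from h import *
t=cv2.imread('pics/top0.png'); f=8
def mask(fn,x0,y0,x1,y1):
    c=cv2.resize(t[y0:y1,x0:x1],None,fx=f,fy=f,interpolation=cv2.INTER_LINEAR).astype(int)
    return fn(c).astype(np.uint8)
def px(p,x0,y0): return (np.array(p)+.5)/f-.5+[x0,y0]
def big(m): return max(cv2.findContours(m,0,2)[0],key=cv2.contourArea)
# dish
m=mask(lambda c:c.min(2)>120,306,196,350,240); k=big(m)
fill=cv2.drawContours(np.zeros_like(m),[k],0,1,-1)
sq=cv2.morphologyEx(fill,cv2.MORPH_OPEN,cv2.getStructuringElement(2,(77,77)))
for nm,mm in(('square',sq),('all',fill)):
    r=cv2.minAreaRect(big(mm)); w=on('top',px(cv2.boxPoints(r),306,196),.040 if nm=='square' else .038)
    print(nm,w.mean(0).round(4),[np.linalg.norm(w[i]-w[i-1]).round(4) for i in range(4)],[np.degrees(np.arctan2(*(w[i]-w[i-1])[1::-1])).round(1) for i in range(4)])
# tab middle
tab=cv2.morphologyEx(fill-sq,cv2.MORPH_OPEN,np.ones((25,25))); M=cv2.moments(big(tab)); print('tab',on('top',px([M['m10']/M['m00'],M['m01']/M['m00']],306,196),.03).round(4))
# black mould
b=mask(lambda c:(c.max(2)<75)|((c.max(2)-c.min(2)<50)&(c.min(2)>110)),300,188,354,250); b=cv2.morphologyEx(b,2,np.ones((9,9)))
r=cv2.minAreaRect(big(b)); w=on('top',px(cv2.boxPoints(r),300,188),.022)
print('mould',w.mean(0).round(4),[np.linalg.norm(w[i]-w[i-1]).round(4) for i in range(4)],[np.degrees(np.arctan2(*(w[i]-w[i-1])[1::-1])).round(1) for i in range(4)])
l=mask(lambda c:(c.max(2)-c.min(2)<40)&(c.min(2)>120),358,192,381,216); (c,rr)=cv2.minEnclosingCircle(big(l)); 
w=on('top',px([c],358,192),.04)[0]; print('lamp',w.round(4),'diam',rr*2/f/424.4*1.643)
E
```

```text
square [ 0.4978 -0.0334  0.04  ] [np.float64(0.0729), np.float64(0.0634), np.float64(0.073), np.float64(0.0631)] [np.float64(18.5), np.float64(-71.5), np.float64(-161.8), np.float64(108.4)]
all [ 0.5091 -0.0297  0.038 ] [np.float64(0.0964), np.float64(0.0638), np.float64(0.0966), np.float64(0.0633)] [np.float64(18.7), np.float64(-71.2), np.float64(-161.5), np.float64(108.6)]
tab [[ 0.5438 -0.0173  0.03  ]]
mould [ 0.5007 -0.0338  0.022 ] [np.float64(0.1417), np.float64(0.1064), np.float64(0.1421), np.float64(0.1053)] [np.float64(19.3), np.float64(-70.8), np.float64(-161.2), np.float64(109.0)]
lamp [ 0.5523 -0.1963  0.04  ] diam 0.060553821124185614
```

>>> apply_moves([
  {"translation":[0.03,0.06,0],"rotation":[0,0,0]},
  {"translation":[0.08,0.16,0],"rotation":[0,0,0]},
  {"translation":[0.13,0.27,0],"rotation":[0,0,0]},
  {"translation":[0.19,0.39,0],"rotation":[0,0,0]},
  {"translation":[0.25,0.51,0],"rotation":[0,0,0]},
  {"translation":[0.31,0.63,0],"rotation":[0,0,0]},
  {"translation":[0.37,0.75,0],"rotation":[0,0,0]},
  {"translation":[0.42,0.85,0],"rotation":[0,0,0]},
  {"translation":[0.46,0.94,0],"rotation":[0,0,0]},
  {"translation":[0.5,1,0],"rotation":[0,0,0]},
], jaw=-1)

```text
t: 0.93
eef_pos: [0.3552, -0.3825, 0.2265]
ee_rot: [3.141, 0.0, -2.793]
force: [0.1, -0.1, -0.4]
width: 0.0878
gripper_force: 0.0
```

>>> apply_moves([
  {"translation":[0.03,0.06,0],"rotation":[0,0,0]},
  {"translation":[0.08,0.16,0],"rotation":[0,0,0]},
  {"translation":[0.13,0.27,0],"rotation":[0,0,0]},
  {"translation":[0.19,0.39,0],"rotation":[0,0,0]},
  {"translation":[0.25,0.51,0],"rotation":[0,0,0]},
  {"translation":[0.31,0.63,0],"rotation":[0,0,0]},
  {"translation":[0.37,0.75,0],"rotation":[0,0,0]},
  {"translation":[0.42,0.85,0],"rotation":[0,0,0]},
  {"translation":[0.46,0.94,0],"rotation":[0,0,-0.01]},
  {"translation":[0.5,1,0],"rotation":[0,0,-0.03]},
])

```text
t: 1.77
eef_pos: [0.4803, -0.1325, 0.2264]
ee_rot: [3.141, -0.0, -2.808]
force: [0.3, -0.4, -0.4]
width: 0.0878
gripper_force: 0.0
```

>>> apply_moves([
  {"translation":[0.01,0.06,0],"rotation":[0,0,0]},
  {"translation":[0.02,0.13,0],"rotation":[0,0,0]},
  {"translation":[0.03,0.21,-0.02],"rotation":[0,0,0]},
  {"translation":[0.04,0.28,-0.06],"rotation":[0,0,0]},
  {"translation":[0.05,0.34,-0.12],"rotation":[0,0,0]},
  {"translation":[0.06,0.38,-0.19],"rotation":[0,0,0]},
  {"translation":[0.06,0.4,-0.26],"rotation":[0,0,0]},
  {"translation":[0.06,0.4,-0.32],"rotation":[0,0,0]},
  {"translation":[0.06,0.4,-0.36],"rotation":[0,0,0]},
  {"translation":[0.06,0.4,-0.36],"rotation":[0,0,0]},
])

```text
t: 2.6
eef_pos: [0.4935, -0.0348, 0.1344]
ee_rot: [3.141, -0.004, -2.81]
force: [-0.7, -0.2, 0.5]
width: 0.0876
gripper_force: 0.0
```

```bash
python3 - <<'E'
from h import *
s=grab_frame('scene'); st=get_state(); print(st['eef_pos'],st['ee_rot'])
a=np.radians(18.9); ux=np.array([np.cos(a),np.sin(a),0]);uy=np.array([-np.sin(a),np.cos(a),0]); o=np.array([.4925,-.036,0])
P=[o+x*ux+y*uy+[0,0,z] for x,y,z in[(30,30,40),(30,-30,40),(-30,30,40),(-30,-30,40),(64,13,30),(64,-13,30)] for x,y,z in[(x/1e3,y/1e3,z/1e3)]]
pp=pix('scene',P); x0,y0,f=265,140,8
im=cv2.resize(s[y0:y0+75,x0:x0+95],None,fx=f,fy=f,interpolation=cv2.INTER_CUBIC)
for p in pp: cv2.circle(im,tuple(int(v) for v in (p-[x0,y0]+.5)*f),4,(0,0,255),-1)
cv2.imwrite('pics/s1.png',im)
E
```

```text
[ 0.49435573 -0.03487558  0.13577083] [ 3.14156593e+00 -2.35895719e-03 -2.80959012e+00]
```

View pics/s1.png

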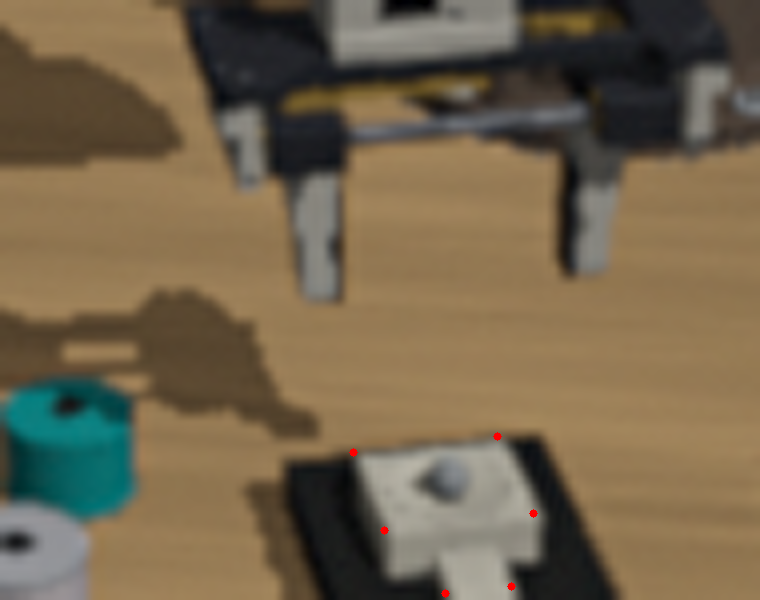

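The dish's corners lie about 2 mm right of and below the predicted dots, which is within calibration. I split the difference and descend.

>>> apply_moves([
  {"translation":[0.007,0.003,-0.02],"rotation":[0,0,0]},
  {"translation":[0.007,0.003,-0.06],"rotation":[0,0,0]},
  {"translation":[0.007,0.003,-0.12],"rotation":[0,0,0]},
  {"translation":[0.007,0.003,-0.19],"rotation":[0,0,0]},
  {"translation":[0.007,0.003,-0.26],"rotation":[0,0,0]},
  {"translation":[0.007,0.003,-0.33],"rotation":[0,0,0]},
  {"translation":[0.007,0.003,-0.38],"rotation":[0,0,0]},
  {"translation":[0.007,0.003,-0.42],"rotation":[0,0,0]},
  {"translation":[0.007,0.003,-0.44],"rotation":[0,0,0]},
  {"translation":[0.007,0.003,-0.44],"rotation":[0,0,0]},
])

```text
t: 3.48
eef_pos: [0.4962, -0.0341, 0.0255]
ee_rot: [3.141, -0.002, -2.81]
force: [0.1, 0.0, 0.6]
width: 0.0874
gripper_force: 0.0
```

```bash
python3 - <<'E'
from h import *
s=grab_frame('scene'); st=get_state(); print(st['eef_pos'],st['ee_rot'],st['force'],st['width'])
x0,y0,f=275,165,9
cv2.imwrite('pics/s2.png',cv2.resize(s[y0:y0+62,x0:x0+80],None,fx=f,fy=f,interpolation=cv2.INTER_CUBIC))
E
```

```text
[ 0.49672712 -0.03398578  0.02632925] [-3.14155949e+00 -5.76183233e-04 -2.80970830e+00] [ 0.08118016 -0.28364287 -0.21201201] 0.08759766569532322
```

View pics/s2.png

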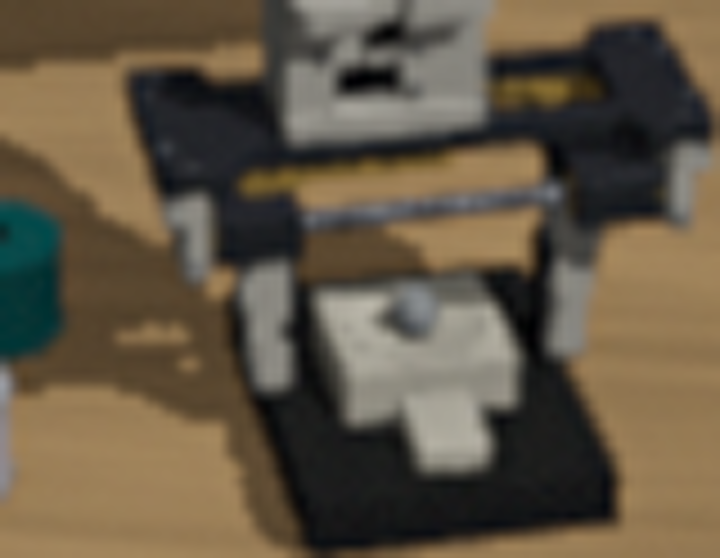

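The dish sits midway between the fingers (inner edges near 295 and 545, dish edges near 335 and 510), with the ball central. I close in stages and watch the side force.

>>> apply_moves([
  {"translation":[0,0,-0.003],"rotation":[0,0,0]},
  {"translation":[0,0,-0.006],"rotation":[0,0,0]},
  {"translation":[0,0,-0.006],"rotation":[0,0,0]},
  {"translation":[0,0,-0.006],"rotation":[0,0,0]},
  {"translation":[0,0,-0.006],"rotation":[0,0,0]},
  {"translation":[0,0,-0.006],"rotation":[0,0,0]},
  {"translation":[0,0,-0.006],"rotation":[0,0,0]},
  {"translation":[0,0,-0.006],"rotation":[0,0,0]},
  {"translation":[0,0,-0.006],"rotation":[0,0,0]},
  {"translation":[0,0,-0.006],"rotation":[0,0,0]},
], jaw=-0.47, newtons=4)

```text
t: 4.37
eef_pos: [0.4968, -0.0338, 0.0251]
ee_rot: [3.142, -0.0, -2.809]
force: [0.6, 0.2, -0.5]
width: 0.0646
gripper_force: 0.0
```

>>> apply_moves([
  {"translation":[0,0,0],"rotation":[0,0,0]},
  {"translation":[0,0,0],"rotation":[0,0,0]},
  {"translation":[0,0,0],"rotation":[0,0,0]},
  {"translation":[0,0,0],"rotation":[0,0,0]},
  {"translation":[0,0,0],"rotation":[0,0,0]},
  {"translation":[0,0,0],"rotation":[0,0,0]},
  {"translation":[0,0,0],"rotation":[0,0,0]},
  {"translation":[0,0,0],"rotation":[0,0,0]},
  {"translation":[0,0,0],"rotation":[0,0,0]},
  {"translation":[0,0,0],"rotation":[0,0,0]},
], jaw=-0.4)

```text
t: 5.2
eef_pos: [0.4968, -0.0338, 0.0251]
ee_rot: [3.142, 0.0, -2.809]
force: [-0.6, 1.3, 0.7]
width: 0.0624
gripper_force: 4.0
```

>>> apply_moves([
  {"translation":[0,0.001,0],"rotation":[0,0,0]},
  {"translation":[-0.001,0.002,0],"rotation":[0,0,0]},
  {"translation":[-0.001,0.003,0],"rotation":[0,0,0]},
  {"translation":[-0.001,0.004,0],"rotation":[0,0,0]},
  {"translation":[-0.001,0.004,0],"rotation":[0,0,0]},
  {"translation":[-0.001,0.004,0],"rotation":[0,0,0]},
  {"translation":[-0.001,0.004,0],"rotation":[0,0,0]},
  {"translation":[-0.001,0.004,0],"rotation":[0,0,0]},
  {"translation":[-0.001,0.004,0],"rotation":[0,0,0]},
  {"translation":[-0.001,0.004,0],"rotation":[0,0,0]},
], jaw=-0.4)

```text
t: 6.03
eef_pos: [0.4965, -0.0328, 0.025]
ee_rot: [3.142, -0.0, -2.81]
force: [0.1, -1.6, -0.0]
width: 0.0626
gripper_force: 4.0
```

>>> apply_moves([
  {"translation":[0,0,0],"rotation":[0,0,0]},
  {"translation":[0,0,0],"rotation":[0,0,0]},
  {"translation":[0,0,0],"rotation":[0,0,0]},
  {"translation":[0,0,0],"rotation":[0,0,0]},
  {"translation":[0,0,0],"rotation":[0,0,0]},
  {"translation":[0,0,0],"rotation":[0,0,0]},
  {"translation":[0,0,0],"rotation":[0,0,0]},
  {"translation":[0,0,0],"rotation":[0,0,0]},
  {"translation":[0,0,0],"rotation":[0,0,0]},
  {"translation":[0,0,0],"rotation":[0,0,0]},
], jaw=-0.3, newtons=6)

```text
t: 6.87
eef_pos: [0.4965, -0.0328, 0.025]
ee_rot: [3.142, -0.0, -2.81]
force: [-0.2, -1.3, 0.6]
width: 0.0624
gripper_force: 6.0
```

```bash
python3 - <<'E'
from h import *
s=grab_frame('scene'); st=get_state(); print(st['moment'],st['force'],st['width'])
x0,y0,f=290,180,12
cv2.imwrite('pics/s3.png',cv2.resize(s[y0:y0+45,x0:x0+60],None,fx=f,fy=f,interpolation=cv2.INTER_CUBIC))
E
```

```text
[-0.39886924  0.06017784  0.02070019] [ 0.77028309 -1.21288744 -0.74653831] 0.06236336473466919
```

View pics/s3.png

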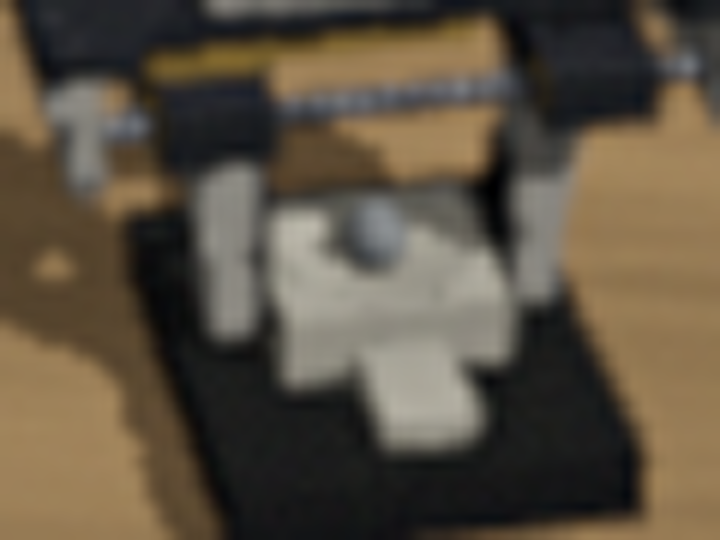

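The dish stands between the dark pads and the ball is central at about (375,232). I relieve the small side push and firm up the grip.

>>> apply_moves([
  {"translation":[0,-0.001,0],"rotation":[0,0,0]},
  {"translation":[0,-0.002,0],"rotation":[0,0,0]},
  {"translation":[0,-0.002,0],"rotation":[0,0,0]},
  {"translation":[0,-0.002,0],"rotation":[0,0,0]},
  {"translation":[0,-0.002,0],"rotation":[0,0,0]},
  {"translation":[0,-0.002,0],"rotation":[0,0,0]},
  {"translation":[0,-0.002,0],"rotation":[0,0,0]},
  {"translation":[0,-0.002,0],"rotation":[0,0,0]},
  {"translation":[0,-0.002,0],"rotation":[0,0,0]},
  {"translation":[0,-0.002,0],"rotation":[0,0,0]},
], jaw=-0.2, newtons=15)

```text
t: 7.75
eef_pos: [0.4966, -0.0333, 0.0251]
ee_rot: [-3.142, 0.0, -2.809]
force: [0.2, 1.1, -1.4]
width: 0.0611
gripper_force: 15.0
```

```bash
python3 - <<'E'
from h import *
st=get_state(); print(st['moment'],st['force'],st['width'],st['gripper_force'])
s=grab_frame('scene'); cv2.imwrite('pics/s4.png',s); f=8
# yaw of dish from white mask: front face lower edge & tab end via side edges of tab (tab top z=.030)
for n,im in(('before',cv2.imread('pics/scene0.png')),('now',s)):
    x0,y0=300,190
    c=cv2.resize(im[y0:y0+35,x0:x0+42],None,fx=f,fy=f,interpolation=cv2.INTER_LINEAR).astype(int)
    m=((c.min(2)>95)&(c.max(2)-c.min(2)<60)).astype(np.uint8)
    ys=np.where(m.any(1))[0].max(); L=[];Rr=[];C=[]
    for y in range(ys-52,ys-12):
        xs=np.where(m[y])[0]; 
        if len(xs): L.append((xs.min(),y)); Rr.append((xs.max(),y)); C.append(((xs.min()+xs.max())/2,y))
    g=lambda P:on(n and 'scene',(np.array(P)+.5)/f-.5+[x0,y0],.03)
    w=g(C); d=np.polyfit(w[:,0],w[:,1],1); wd=np.linalg.norm(g(L)-g(Rr),axis=1)
    print(n,'yaw',np.degrees(np.arctan(d[0])).round(1),'tabwidth',wd[::13].round(4),'tab mid',w.mean(0).round(4), 'end',g([C[-1]]).round(4))
E
```

```text
[ 0.28649162 -0.11270104  0.00038123] [ 0.19170104  1.10890716 -1.43092351] 0.061068126546866455 14.999905675649643
before yaw 35.2 tabwidth [0.0465 0.026  0.0259 0.0234] tab mid [ 0.5485 -0.0186  0.03  ] end [[ 0.5615 -0.0127  0.03  ]]
now yaw 34.0 tabwidth [0.0457 0.0272 0.0263 0.0234] tab mid [ 0.5491 -0.0177  0.03  ] end [[ 0.5622 -0.0123  0.03  ]]
```

>>> apply_moves([
  {"translation":[0,0,0],"rotation":[0,0,0]},
  {"translation":[0,0,0],"rotation":[0,0,0]},
  {"translation":[0,0,0],"rotation":[0,0,0]},
  {"translation":[0,0,0],"rotation":[0,0,0]},
  {"translation":[0,0,0],"rotation":[0,0,0]},
  {"translation":[0,0,0],"rotation":[0,0,0]},
  {"translation":[0,0,0],"rotation":[0,0,0]},
  {"translation":[0,0,0],"rotation":[0,0,0]},
  {"translation":[0,0,0],"rotation":[0,0,0]},
  {"translation":[0,0,0],"rotation":[0,0,0]},
], newtons=30)

```text
t: 8.63
eef_pos: [0.4966, -0.0333, 0.0251]
ee_rot: [-3.142, 0.0, -2.809]
force: [0.3, 0.8, -1.5]
width: 0.0601
gripper_force: 30.0
```

>>> apply_moves([
  {"translation":[0,0,0.002],"rotation":[0,0,0]},
  {"translation":[0,0,0.006],"rotation":[0,0,0]},
  {"translation":[0,0,0.012],"rotation":[0,0,0]},
  {"translation":[0,0,0.02],"rotation":[0,0,0]},
  {"translation":[0,0,0.028],"rotation":[0,0,0]},
  {"translation":[0,0,0.036],"rotation":[0,0,0]},
  {"translation":[0,0,0.042],"rotation":[0,0,0]},
  {"translation":[0,0,0.046],"rotation":[0,0,0]},
  {"translation":[0,0,0.048],"rotation":[0,0,0]},
  {"translation":[0,0,0.048],"rotation":[0,0,0]},
])

```text
t: 9.47
eef_pos: [0.4966, -0.0333, 0.0372]
ee_rot: [3.142, 0.0, -2.81]
force: [-1.0, 0.1, -0.9]
width: 0.0598
gripper_force: 30.0
```

>>> apply_moves([
  {"translation":[0,0,0.003],"rotation":[0,0,0]},
  {"translation":[0,0,0.01],"rotation":[0,0,0]},
  {"translation":[0,0,0.02],"rotation":[0,0,0]},
  {"translation":[0,0,0.034],"rotation":[0,0,0]},
  {"translation":[0,0,0.048],"rotation":[0,0,0]},
  {"translation":[0,0,0.062],"rotation":[0,0,0]},
  {"translation":[0,0,0.072],"rotation":[0,0,0]},
  {"translation":[0,0,0.078],"rotation":[0,0,0]},
  {"translation":[0,0,0.08],"rotation":[0,0,0]},
  {"translation":[0,0,0.08],"rotation":[0,0,0]},
])

```text
t: 10.3
eef_pos: [0.4966, -0.0333, 0.0572]
ee_rot: [3.142, 0.0, -2.809]
force: [-0.3, 0.8, -1.6]
width: 0.0603
gripper_force: 30.0
```

```bash
python3 - <<'E'
from h import *
st=get_state(); print(st['moment'],st['force'],st['width'],st['gripper_force'],st['eef_pos'])
s=grab_frame('scene'); x0,y0,f=280,165,9
cv2.imwrite('pics/s5.png',cv2.resize(s[y0:y0+62,x0:x0+75],None,fx=f,fy=f,interpolation=cv2.INTER_CUBIC))
E
```

```text
[ 0.00124581  0.0127767  -0.00544732] [-0.27526971  0.83960165 -1.57467466] 0.06032391218966757 29.999675005674362 [ 0.49659837 -0.03328856  0.05723981]
```

View pics/s5.png

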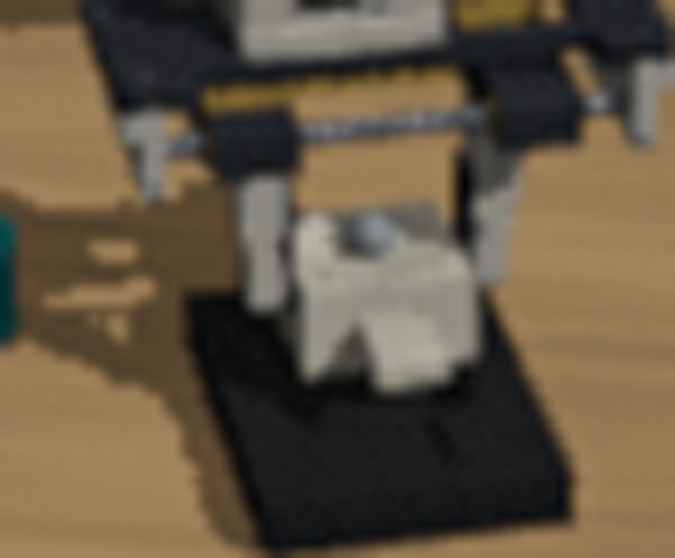

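The dish is out with the ball at about (373,235). I check that it is level by overlaying the projected outline of a level dish.

```bash
cat > ov.py <<'E'
from h import *
def ov(im,o,zb,yaw,x0,y0,w,h,f):
    a=np.radians(yaw); ux=np.array([np.cos(a),np.sin(a),0]);uy=np.array([-np.sin(a),np.cos(a),0])
    q=lambda x,y,z:np.r_[o,zb]+x/1e3*ux+y/1e3*uy+[0,0,z/1e3]
    c=np.clip(cv2.resize(im[y0:y0+h,x0:x0+w],None,fx=f,fy=f,interpolation=cv2.INTER_CUBIC).astype(float)*1.2,0,255).astype(np.uint8)
    for L in([(30,30,32),(30,-30,32),(-30,-30,32),(-30,30,32),(30,30,32)],[(30,30,0),(30,-30,0)],[(30,13,22),(64,13,22),(64,-13,22),(30,-13,22)],[(64,13,10),(64,-13,10)]):
        p=((pix('scene',[q(*v) for v in L])-[x0,y0]+.5)*f).astype(int); cv2.polylines(c,[p],False,(0,0,255),1)
    b=((pix('scene',q(0,0,36))[0]-[x0,y0]+.5)*f).astype(int); cv2.drawMarker(c,tuple(int(v) for v in b),(0,255,0),0,10,1)
    return c
E
python3 - <<'E'
from ov import *
a=ov(cv2.imread('pics/scene0.png'),[.4955,-.0335],.008,19,302,186,36,40,10)
b=ov(grab_frame('scene'),[.4955,-.0335],.0401,19,302,180,36,40,10)
cv2.imwrite('pics/o1.png',np.hstack([a,b]))
E
```

```text
(no output)
```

View pics/o1.png

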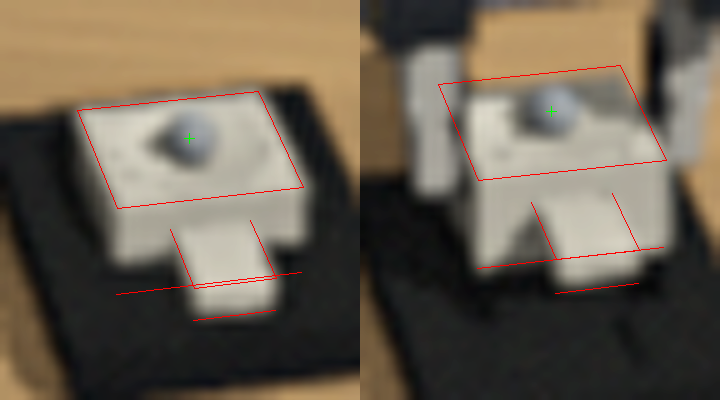

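The dish on the right mostly follows the level outline, and the tab end matches, but the back edge may lie about 1 px low. I check the edges numerically.

```bash
cat > lev.py <<'E'
from ov import *
def edges(im,o,zb,yaw,tag):
    g=im.astype(float); white=g[:,:,0]  # blue channel: white high, tan mid-low, black low
    a=np.radians(yaw); ux=np.array([np.cos(a),np.sin(a),0]);uy=np.array([-np.sin(a),np.cos(a),0])
    def row(x,y,z,sgn):
        p=pix('scene',np.r_[o,zb]+x/1e3*ux+y/1e3*uy+[0,0,z/1e3])[0]
        rr=np.arange(p[1]-4,p[1]+4.01,.1)
        v=cv2.remap(white.astype(np.float32),np.full((1,len(rr)),p[0],np.float32),rr[None].astype(np.float32),1)[0]
        d=np.gradient(cv2.GaussianBlur(v[None],(0,0),4)[0])*sgn; i=d.argmax(); return round(rr[i]-p[1],2)
    print(tag,'back',[row(-30,y,32,1) for y in(-10,-5,0,5,10,15)],'bottom',[row(30,y,0,-1) for y in(-26,-22,-18,18,22,26)],'tabend',[row(64,y,10,-1) for y in(-8,-4,0,4,8)],'tabtop',[row(64,y,22,-1) for y in(-8,-4,0,4,8)])
E
python3 - <<'E'
from lev import *
edges(cv2.imread('pics/scene0.png'),[.4955,-.0335],.008,19,'start')
im=np.mean([grab_frame('scene') for _ in range(2)],0)
edges(im,[.4955,-.0335],.0401,19,'now')
cv2.imwrite('pics/now.png',im.astype(np.uint8))
for c in(316,320,324): print(c,[tuple(int(k) for k in im[r,c]) for r in range(184,212)])
E
```

```text
start back [np.float64(0.4), np.float64(-0.0), np.float64(-0.1), np.float64(-0.0), np.float64(0.2), np.float64(0.3)] bottom [np.float64(-3.1), np.float64(-3.0), np.float64(-3.0), np.float64(3.1), np.float64(-3.3), np.float64(-3.1)] tabend [np.float64(-0.7), np.float64(-0.5), np.float64(-0.3), np.float64(-0.3), np.float64(-0.3)] tabtop [np.float64(2.6), np.float64(2.7), np.float64(2.9), np.float64(2.9), np.float64(2.9)]
now back [np.float64(2.0), np.float64(2.2), np.float64(-1.2), np.float64(1.5), np.float64(1.8), np.float64(2.9)] bottom [np.float64(0.3), np.float64(-0.3), np.float64(-0.2), np.float64(2.3), np.float64(2.0), np.float64(0.4)] tabend [np.float64(-0.9), np.float64(-0.8), np.float64(-0.7), np.float64(-0.9), np.float64(-1.0)] tabtop [np.float64(2.4), np.float64(2.6), np.float64(2.6), np.float64(2.4), np.float64(2.3)]
316 [(88, 126, 155), (87, 126, 155), (88, 129, 157), (89, 129, 157), (87, 114, 132), (107, 119, 123), (143, 154, 156), (132, 144, 146), (147, 160, 163), (153, 165, 168), (148, 160, 163), (136, 148, 151), (146, 158, 161), (143, 155, 159), (134, 146, 149), (132, 
[... 397 characters left out ...]
4, 156, 159), (135, 147, 150), (131, 143, 146), (134, 146, 149), (138, 150, 153), (121, 132, 135), (98, 108, 110), (81, 89, 91), (70, 78, 79), (58, 64, 65), (34, 38, 39), (18, 19, 19), (10, 10, 10), (15, 17, 15), (27, 28, 26), (28, 28, 27)]
324 [(87, 127, 156), (87, 127, 156), (88, 126, 154), (88, 115, 135), (87, 99, 105), (87, 93, 94), (108, 115, 116), (135, 145, 148), (142, 153, 156), (137, 149, 152), (135, 147, 150), (137, 149, 152), (141, 153, 156), (134, 145, 149), (131, 142, 145), (137, 148, 152), (147, 159, 163), (151, 163, 167), (151, 164, 167), (152, 166, 169), (154, 167, 170), (150, 162, 165), (139, 150, 154), (126, 137, 140), (70, 77, 79), (25, 26, 25), (27, 27, 27), (27, 28, 29)]
```

Against the start frame, the back edge is about 0.7 px lower and the tab end about 0.45 px higher. That is roughly 2° tab-up. I trim 1.5° during the lift, then check after the turn, when the pitch shows side-on.

>>> apply_moves([
  {"translation":[0,0,0.006],"rotation":[-0.001,0.003,0]},
  {"translation":[0,0,0.02],"rotation":[-0.003,0.008,0]},
  {"translation":[0,0,0.042],"rotation":[-0.005,0.015,0]},
  {"translation":[0,0,0.068],"rotation":[-0.007,0.022,0]},
  {"translation":[0,0,0.096],"rotation":[-0.01,0.03,0]},
  {"translation":[0,0,0.122],"rotation":[-0.012,0.036,0]},
  {"translation":[0,0,0.142],"rotation":[-0.014,0.041,0]},
  {"translation":[0,0,0.154],"rotation":[-0.015,0.045,0]},
  {"translation":[0,0,0.16],"rotation":[-0.016,0.047,0]},
  {"translation":[0,0,0.16],"rotation":[-0.016,0.047,0]},
])

```text
t: 11.33
eef_pos: [0.4967, -0.0333, 0.0974]
ee_rot: [3.141, -0.025, -2.81]
force: [0.8, 0.1, -2.0]
width: 0.06
gripper_force: 30.0
```

>>> apply_moves([
  {"translation":[0,0,0.006],"rotation":[0,0,0]},
  {"translation":[0,0,0.02],"rotation":[0,0,0]},
  {"translation":[0,0,0.042],"rotation":[0,0,0]},
  {"translation":[0,0,0.066],"rotation":[0,0,0]},
  {"translation":[0,0,0.09],"rotation":[0,0,0]},
  {"translation":[0,0,0.114],"rotation":[0,0,0]},
  {"translation":[0,0,0.132],"rotation":[0,0,0]},
  {"translation":[0,0,0.145],"rotation":[0,0,0]},
  {"translation":[0,0,0.152],"rotation":[0,0,0]},
  {"translation":[0,0,0.152],"rotation":[0,0,0]},
])

```text
t: 12.17
eef_pos: [0.4967, -0.0333, 0.1355]
ee_rot: [3.142, -0.025, -2.809]
force: [-0.1, -1.3, -2.6]
width: 0.0598
gripper_force: 30.0
```

>>> apply_moves([
  {"translation":[0,0,0],"rotation":[0,0,-0.02]},
  {"translation":[0,0,0],"rotation":[0,0,-0.09]},
  {"translation":[0,0,0],"rotation":[0,0,-0.2]},
  {"translation":[0,0,0],"rotation":[0,0,-0.34]},
  {"translation":[0,0,0],"rotation":[0,0,-0.5]},
  {"translation":[0,0,0],"rotation":[0,0,-0.66]},
  {"translation":[0,0,0],"rotation":[0,0,-0.8]},
  {"translation":[0,0,0],"rotation":[0,0,-0.91]},
  {"translation":[0,0,0],"rotation":[0,0,-0.98]},
  {"translation":[0,0,0],"rotation":[0,0,-1]},
])

```text
t: 13.0
eef_pos: [0.4963, -0.0334, 0.1347]
ee_rot: [-3.141, -0.027, 2.948]
force: [0.5, 0.6, -2.4]
width: 0.0599
gripper_force: 30.0
```

>>> apply_moves([
  {"translation":[0,0,0],"rotation":[0,0,-0.02]},
  {"translation":[0,0,0],"rotation":[0,0,-0.09]},
  {"translation":[0,0,0],"rotation":[0,0,-0.2]},
  {"translation":[0,0,0],"rotation":[0,0,-0.34]},
  {"translation":[0,0,0],"rotation":[0,0,-0.5]},
  {"translation":[0,0,0],"rotation":[0,0,-0.66]},
  {"translation":[0,0,0],"rotation":[0,0,-0.8]},
  {"translation":[0,0,0],"rotation":[0,0,-0.91]},
  {"translation":[0,0,0],"rotation":[0,0,-0.98]},
  {"translation":[0,0,0],"rotation":[0,0,-1]},
])

```text
t: 13.83
eef_pos: [0.4964, -0.0333, 0.1349]
ee_rot: [-3.141, -0.026, 2.425]
force: [-1.0, 0.1, -2.3]
width: 0.0599
gripper_force: 30.0
```

>>> apply_moves([
  {"translation":[0,0,0],"rotation":[0,0,-0.02]},
  {"translation":[0,0,0],"rotation":[0,0,-0.09]},
  {"translation":[0,0,0],"rotation":[0,0,-0.2]},
  {"translation":[0,0,0],"rotation":[0,0,-0.34]},
  {"translation":[0,0,0],"rotation":[0,0,-0.5]},
  {"translation":[0,0,0],"rotation":[0,0,-0.66]},
  {"translation":[0,0,0],"rotation":[0,0,-0.8]},
  {"translation":[0,0,0],"rotation":[0,0,-0.91]},
  {"translation":[0,0,0],"rotation":[0,0,-0.98]},
  {"translation":[0,0,0],"rotation":[0,0,-1]},
])

```text
t: 14.67
eef_pos: [0.4993, -0.0438, 0.1342]
ee_rot: [3.139, -0.047, 1.916]
force: [-0.1, 0.4, -1.5]
width: 0.0601
gripper_force: 30.0
```

```bash
python3 - <<'E'
from ov import *
s=np.mean([grab_frame('scene') for _ in range(3)],0).astype(np.uint8); st=get_state(); print(st['eef_pos'],st['ee_rot'],st['force'],st['width'],st['t'])
cv2.imwrite('pics/turned.png',s)
# dish centre in TCP-relative: rotate offset (start centre - TCP start) by -90
off=np.array([.4955,-.0335])-[.4966,-.0333]; c=st['eef_pos'][:2]+[off[1],-off[0]]
zb=.008+st['eef_pos'][2]-.0251; print(c,zb)
b=ov(s,c,zb,-71,282,160,66,50,12); cv2.imwrite('pics/o2.png',b)
E
```

```text
[ 0.49918568 -0.04367068  0.13413512] [ 3.13901883 -0.0465285   1.91637323] [ 0.34858566  0.10766193 -2.54382358] 0.05983949435102629 14.8167
[ 0.49898568 -0.04257068] 0.11703512137975454
```

View pics/o2.png

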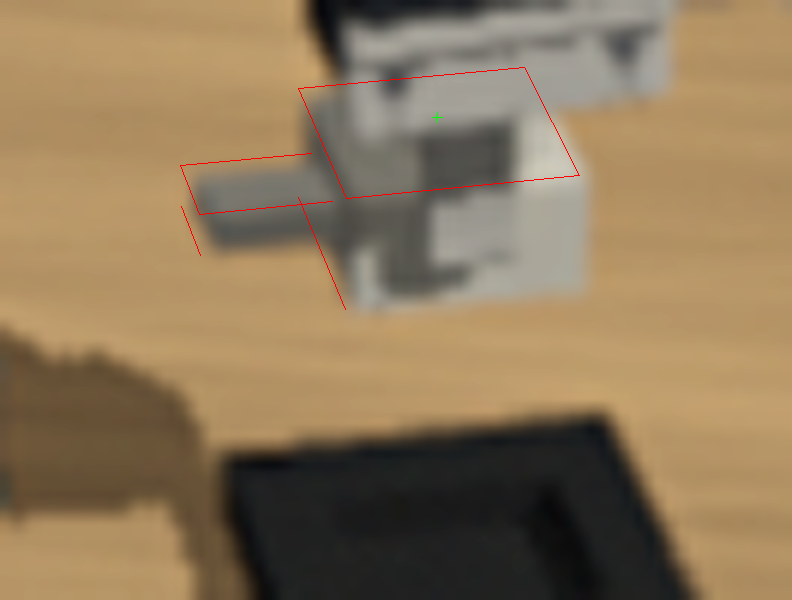

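```bash
python3 - <<'E'
from h import *
st=get_state(); print(st['q'].round(3),st['qd'].round(3),st['ee_rot'],st['eef_pos'])
E
```

```text
[ 0.267  0.168 -0.457 -0.057 -0.948 -3.03 ] [ 0.007 -0.004 -0.004  0.002  0.002 -0.003] [ 3.13901883 -0.0465285   1.91637323] [ 0.49918568 -0.04367068  0.13413512]
```

Joint 6 hit its limit (-3.03), which pushed the pose off by 10 mm. I back off the turn by 3°; the lamp bearing is about -70°, so the tab should still point at it.

>>> apply_moves([
  {"translation":[0,0,0],"rotation":[0,0,0.005]},
  {"translation":[0,0,0],"rotation":[0,0,0.015]},
  {"translation":[0,0,0],"rotation":[0,0,0.03]},
  {"translation":[0,0,0],"rotation":[0,0,0.05]},
  {"translation":[0,0,0],"rotation":[0,0,0.07]},
  {"translation":[0,0,0],"rotation":[0,0,0.085]},
  {"translation":[0,0,0],"rotation":[0,0,0.095]},
  {"translation":[0,0,0],"rotation":[0,0,0.1]},
  {"translation":[0,0,0],"rotation":[0,0,0.1]},
  {"translation":[0,0,0],"rotation":[0,0,0.1]},
])

```text
t: 15.65
eef_pos: [0.4991, -0.0432, 0.1342]
ee_rot: [3.139, -0.047, 1.969]
force: [-0.0, 0.1, -2.5]
width: 0.0599
gripper_force: 30.0
```

```bash
python3 - <<'E'
from h import *
st=get_state(); print(st['q'].round(3),st['ee_rot'],st['eef_pos'])
r=R.from_euler('xyz',st['ee_rot']).as_matrix(); print('tool z',r[:,2].round(4),'tool x',r[:,0].round(4))
E
```

```text
[ 0.268  0.169 -0.455 -0.057 -0.95  -2.978] [ 3.13891037 -0.04653152  1.96930479] [ 0.499124   -0.04324789  0.13420391]
tool z [-0.0156  0.0439 -0.9989] tool x [-0.3876  0.9206  0.0465]
```

```bash
cat > tilt.py <<'E'
from h import *
def fit(n=4):
    im=np.mean([grab_frame('scene') for _ in range(n)],0); st=get_state()
    yaw=st['ee_rot'][2]-np.pi; ux=np.array([np.cos(yaw),np.sin(yaw),0]);uy=np.array([-ux[1],ux[0],0])
    tx=R.from_euler('xyz',st['ee_rot']).as_matrix()[:,0]
    print('yaw',np.degrees(yaw).round(2),'tool tilt tabdown',np.degrees(np.arcsin(tx[2])).round(2),st['eef_pos'].round(4))
    c=st['eef_pos']+.03*uy+[-0.001,0,0]
    c[2]=.008+st['eef_pos'][2]-.0251
    sat=(im[:,:,2]-im[:,:,0]).astype(np.float32)  # tan ~66, white ~15
    def cast(p):
        o,d=ray('scene',p); t=((c-o)@uy)/(d@uy); w=o+d*t[:,None]-c; return np.c_[w@ux,w[:,2]]
    def scan(pts,dirv):  # subpixel crossing of sat along image direction
        out=[]
        s=np.arange(-3.5,3.51,.05)
        for p in pts:
            q=p+s[:,None]*dirv
            v=cv2.remap(sat,q[:,0][None].astype(np.float32),q[:,1][None].astype(np.float32),1)[0]
            lo,hi=v[:20].mean(),v[-20:].mean(); i=np.where((v-(lo+hi)/2)*np.sign(hi-lo)>0)[0]
            if abs(hi-lo)>20 and len(i): out.append(q[i[0]])
        return np.array(out)
    for nm,P,dv in(('bottom',[c+x*ux for x in np.linspace(-.026,.018,16)],np.array([0,1.])),('rear vertical',[c-.03*ux+[0,0,z] for z in np.linspace(.005,.026,12)],np.array([1.,0]))):
        e=scan(pix('scene',np.array(P)),dv); w=cast(e)
        if nm=='bottom': k=np.polyfit(w[:,0],w[:,1],1); a=-np.degrees(np.arctan(k[0]))
        else: k=np.polyfit(w[:,1],w[:,0],1); a=np.degrees(np.arctan(k[0]))
        print(nm,len(e),'tab-down deg',a.round(2),'mm',(w.mean(0)*1e3).round(1),'rms',np.std((w[:,1]-np.polyval(k,w[:,0])) if nm=='bottom' else (w[:,0]-np.polyval(k,w[:,1]))).round(5))
fit()
E
python3 tilt.py
```

```text
yaw -67.17 tool tilt tabdown 2.66 [ 0.4991 -0.0433  0.1342]
bottom 16 tab-down deg -0.86 mm [-4.  -2.7] rms 0.00016
rear vertical 12 tab-down deg -1.94 mm [-33.7  15. ] rms 0.00022
```

The dish is still about 1.1° tab-up. I trim that, recentre over the mould and add a little turn.

>>> apply_moves([
  {"translation":[-0.001,0.001,0],"rotation":[0.002,0.001,-0.001]},
  {"translation":[-0.003,0.004,0],"rotation":[0.005,0.002,-0.004]},
  {"translation":[-0.005,0.008,0],"rotation":[0.01,0.004,-0.009]},
  {"translation":[-0.008,0.012,0],"rotation":[0.016,0.007,-0.014]},
  {"translation":[-0.011,0.016,0],"rotation":[0.023,0.009,-0.02]},
  {"translation":[-0.014,0.02,0],"rotation":[0.029,0.012,-0.025]},
  {"translation":[-0.015,0.022,0],"rotation":[0.032,0.013,-0.028]},
  {"translation":[-0.016,0.023,0],"rotation":[0.034,0.014,-0.03]},
  {"translation":[-0.016,0.023,0],"rotation":[0.034,0.014,-0.03]},
  {"translation":[-0.016,0.023,0],"rotation":[0.034,0.014,-0.03]},
])

```text
t: 16.68
eef_pos: [0.4952, -0.0375, 0.1343]
ee_rot: [3.139, -0.066, 1.954]
force: [-0.1, -0.7, -2.7]
width: 0.0599
gripper_force: 30.0
```

```bash
python3 tilt.py; python3 - <<'E'
from h import *
st=get_state(); print(st['q'].round(3),st['qd'].round(3),st['t'],R.from_euler('xyz',st['ee_rot']).as_matrix()[:,1].round(4))
E
```

```text
yaw -68.06 tool tilt tabdown 3.77 [ 0.4951 -0.0375  0.1342]
bottom 16 tab-down deg -0.42 mm [-4.  -2.5] rms 0.00017
rear vertical 12 tab-down deg 0.51 mm [-33.4  15. ] rms 0.00025
[ 0.266  0.168 -0.449 -0.08  -0.961 -2.979] [ 0.001 -0.001  0.001 -0.001  0.001 -0.   ] 16.8833 [0.9277 0.3734 0.0027]
```

```bash
python3 -c "
from station import *
print(job_done())"
```

```text
the job is handed in; nothing more can be done
None
```

I handed the job in with the dish held still, raised about 11 cm from where it started over the mould, level to about 0.5°, and its tab pointing at the lamp within about 2°. The turn came to about 87° because joint 6 hit its limit (the dish swung about 1 cm off and I brought it back); the dish was 1–3° tab-up for parts of the move, and the gripper hid the ball at the end, so I last saw it centred just after lifting out of the mould.

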